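# Refit the can crusher's stroke knob and hold it home

### The arm

A 7-joint arm with a two-finger parallel gripper is mounted at the origin on the work surface. World frame = base frame: x ahead of the robot, y to its left, z up, the work surface at z = 0. Lengths are in m, angles in rad, forces in N, time in s.
With the tool pointing down it reaches from about 0.4 to 0.85 m from the base axis. Payload 10.4 kg.
Tool frame: the origin (TCP) lies midway between the tips of the shut fingers; the grasp point (between the pads) lies 19 mm behind it; z points along the fingers, y is the line along which they close (so a half turn about z gives the same grasp; the last joint's range is limited). The gripper opens to 87 mm and grips with 3 to 60 N. Pads are 19 mm wide; open, the fingers measure 117 mm over their backs; the gripper's body (75 mm by 190 mm) begins 51 mm behind the grasp point.
Start: joints at [1.232, 0.332, -0.065, 1.46, 0.022, 1.35, -0.088], TCP at [0.194, -0.594, 0.223] pointing down, gripper open.
Joint ranges: [-2.6, 2.6], [-0.5, 2.12], [-1.47, 1.34], [0.16, 2.42], [-1.27, 4.41], [0.06, 2.06], [-2.6, 2.6]. Speed limits (rad/s): [2.22, 2.22, 2.79, 2.79, 3.14, 3.14, 3.14].

### API

Orientations are given as [roll, pitch, yaw] about the fixed x, y, z axes, in that order (R = Rz(yaw) Ry(pitch) Rx(roll)).
In Python, from plant import bot, cams gives the robot as it stands (bot), with the cameras (cams).
- The arm moves only by the tool hand_motion, called after "Request:" by a JSON object that holds its "api" and its "payload". Schema: {"type":"object","properties":{"steps":{"type":"array","items":{"type":"object","properties":{"dx":{"type":"number"},"dy":{"type":"number"},"dz":{"type":"number"},"wx":{"type":"number"},"wy":{"type":"number"},"wz":{"type":"number"},"aperture":{"type":"number"}},"additionalProperties":false,"required":["aperture"]},"minItems":1,"maxItems":12},"grip_force":{"type":"number"},"only":{"type":"string"},"quiet":{"type":"boolean"},"lines":{"type":"string"}},"required":["steps"],"additionalProperties":false}. steps is a list of rows, 1 to 12 of them, each an object with the fields dx, dy, dz (the shift in m), wx, wy, wz (a rotation vector in rad), aperture (the opening from 0.0 (shut) to 1.0 (fully open)); a field left out counts as zero (the opening has to be given); each row is the pose to reach, as a shift and turn from the pose commanded when the call began, along the tool's axes at that moment; what a row does not reach only later rows make up. A row lasts 1/8 s, in which the tool goes at most 0.0625 m and 0.188 rad, less where a joint would pass 70% of its speed; a pose out of reach is approached as far as the arm can. The fingers move at their own pace and stop on an object; grip_force is the grip in N (left out, the last holds). Time passes only in rows, so rows that do not move let the fingers close. The tool returns the time, the measured TCP pose, the force, the opening and the grip force at its end. only (a regular expression) keeps the lines of the reply that match it, lines (a string "A,B") keeps lines A to B, and quiet returns only ok. Input that does not fit is refused with a message, and nothing moves.
- bot.read_state(): the state, without advancing time (a new reading comes with each control period).
- cams.get_image(name): name is "scene" or "top" or "wrist"; returns a dict with "image" (384x512x3 uint8, red, green, blue), "fx", "fy", "cx", "cy" (pixels), "R" (3x3) and "t" (3): a world point X has camera coordinates R X + t. Camera axes: x right, y down, z forward; pixel columns grow to the right and rows downward; lengths in m; the calibration is good to about 2 mm. The wrist camera is an equidistant fisheye: a pixel r from the principal point sees the ray r / f radians off the axis. A picture is of the moment at which its call begins. There is no depth.
- bot.finish_job(): hands the job in; it is judged then, once.
The state is a dict: "time_s": time; "joint_pos": joint angles; "qvel": joint speeds; "joint_efforts": joint torques, N m; "eef_pos": TCP position; "ee_rot": TCP orientation; "force": force on the tool from outside, world axes, zero at the start; "ft_torque": the same for the moment, N m; "grip_width": opening from 0.0 (shut) to 1.0 (fully open); "finger_force": force on a finger pad.
Only numpy, scipy, OpenCV 4.12 (cv2) and the standard library are available. Lean on these libraries where they do the work, as an engineer would, in place of code of your own. Each camera call takes 0.05 s, during which the arm holds its last target. There are 200 camera calls.

### The job

First push the can crusher's red eject plunger all the way down to its stop and let it spring back up. Then take the loose black knob, turn it so that its flat matches the flat of the crusher's D-shaft, push it fully home onto the shaft against the sprung collar, and finish while still holding and pressing it down there, so that I can tighten its screw. Leave the cans, bottle, vase and crate where they are.

Things in the scene. Friction and masses are not known exactly. Their poses are not given: they have to be found in the camera images.
- crusher: Chrome can crusher, fixed; origin at table height. Base plate x -100 to 100, y -230 to 165 mm, 12 thick; grey deck x -75 to 75, y -60 to 165, top at 60 mm; at the -y end a press tower (x -80 to 80, y -220 to -130, 290 high; its lever leans out to y -285, 435 high). Plunger at its (0, 5), D-shaft at its (0, 110).
- plunger_top (a point): Centre of the top of the red mushroom head (48 mm diameter, 16 mm thick) of the eject plunger on the deck; at rest 101 mm above the table. It moves with the head.
- plunger (a joint): Eject plunger, m: 0 up, 0.014 down at its stop. Springs back up by itself; takes 3 N to start, 8.6 N at the stop.
- shaft: Fixed vertical brass D-shaft on the deck. Origin on its axis at the deck's top (60 mm above the table), z up. 20 mm diameter with one flat, 5 mm from the axis, facing its +x; top end 28 mm above its origin, chamfered 2 mm wide, 3 mm high. Its yaw on the deck differs from start to start.
- collar (a joint): Black sprung collar, 48 mm diameter, round the foot of the shaft, m: 0 up (its top 11 mm above the shaft's origin), 0.007 pressed down to its stop (top at 4 mm). Takes 4 N to start, 9.6 N at the stop; springs back up. A white line on it marks the flat's side (+x of the shaft).
- knob: Loose black knob, 90 g, on the table. Origin: centre of its underside. Skirt 56 mm diameter, 29 high; on it a grip bar 52 long (its x), 14 wide (its y), from 29 to 55 mm high. D-bore from below, 26 deep, 22 diameter, flat 6 mm from the axis on its +x side, marked by a white line on the bar. Enters with +x within 6 degrees of the shaft's; home, its underside is 4 mm above the shaft's origin.
- can_a: Squashed aluminium can, red band, 69 mm diameter, 24 mm high, origin under its centre. Leave alone.
- can_b: Squashed aluminium can, blue band, 69 mm diameter, 24 mm high, origin under its centre. Leave alone.
- can_c: Squashed aluminium can, green band, 69 mm diameter, 24 mm high, origin under its centre. Leave alone.
- bottle: Green glass bottle, 74 mm diameter, 240 mm high, origin under its centre. Leave alone.
- vase: Empty white ceramic vase, up to 116 mm diameter, 210 mm high, origin under its centre. Leave alone.
- crate: Grey plastic crate, open on top, 320 mm (x) by 220 mm (y), 140 mm high, origin under its centre. Leave alone.

How it is judged:
By the outcome, as a careful person would: the job done as asked, in the order asked, and still so for the second after the job is handed in, while the arm keeps its last pose, push and grip.
It also fails if it takes over 51 s, if anything falls off the work surface, if the arm or the gripper's body presses on something with over 40 N, if the wrist force passes 120 N, or if a joint passes its speed limit or range.

## Working session

There is one attempt and no reset: what is moved stays moved. The work goes in short steps, Python scripts to look and compute and a tool call to move; the robot and the scene stay as the last step left them, time stands still between calls to the robot, and variables do not carry over. Pictures are saved under pics/ and viewed, at most 10 in all, crops included, and the job is handed in when it is done.

```bash
ls; mkdir -p pics
```

Create h.py:
```python
import numpy as np,cv2
from plant import bot, cams
def ray(im,u,v,wrist=False):
    x=(u-im["cx"])/im["fx"];y=(v-im["cy"])/im["fy"]
    if wrist:
        r=np.hypot(x,y);s=np.sin(r)/r if r>1e-9 else 1;d=np.array([x*s,y*s,np.cos(r)])
    else: d=np.array([x,y,1.])
    R=np.array(im["R"]);t=np.array(im["t"]);return -R.T@t,R.T@d
def onz(im,u,v,z,wrist=False):
    o,d=ray(im,u,v,wrist);return o+d*(z-o[2])/d[2]
def proj(im,X):
    c=np.array(im["R"])@np.array(X)+np.array(im["t"]);return im["fx"]*c[0]/c[2]+im["cx"],im["fy"]*c[1]/c[2]+im["cy"]
```

Run:
```python
from h import *
a=[]
for n in ("scene","top"):
    im=cams.get_image(n);np.savez("pics/%s0.npz"%n,**im);a.append(im["image"]);print(n,im["fx"],im["cx"],im["cy"],np.round(im["R"],3).tolist(),im["t"])
    cv2.imwrite("pics/%s0.png"%n,cv2.cvtColor(cv2.resize(im["image"],(800,600),interpolation=cv2.INTER_CUBIC),cv2.COLOR_RGB2BGR))
s=bot.read_state();print(s["eef_pos"],s["ee_rot"],s["time_s"],s["force"])
```

```text
pics
plant.py
scene 481.2968024423897 252.0290418731415 184.73971048571195 [[-0.068, 0.998, 0.017], [0.674, 0.058, -0.736], [-0.736, -0.038, -0.676]] [-0.00510391 -0.30473486  2.23673709]
top 442.3875138377981 264.60972095047094 186.9034454440029 [[-0.006, -1.0, -0.01], [-0.992, 0.007, -0.125], [0.125, 0.009, -0.992]] [0.05285693 0.58082825 1.47172299]
[ 0.19402605 -0.59378714  0.22186393] [-3.14041460e+00  1.02935510e-04  3.15909335e-01] 0.1 [-0.27718384  0.08833791 -0.12805467]
```

View pics/scene0.png

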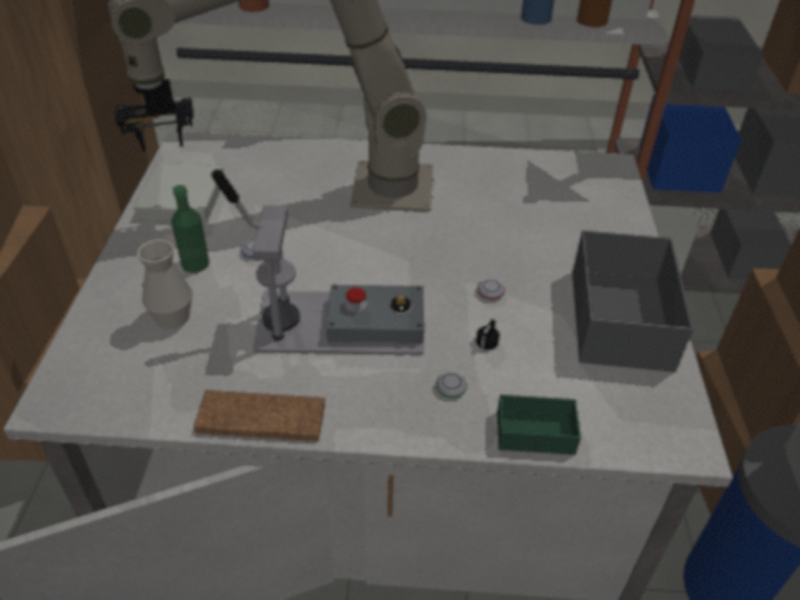

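View pics/top0.png

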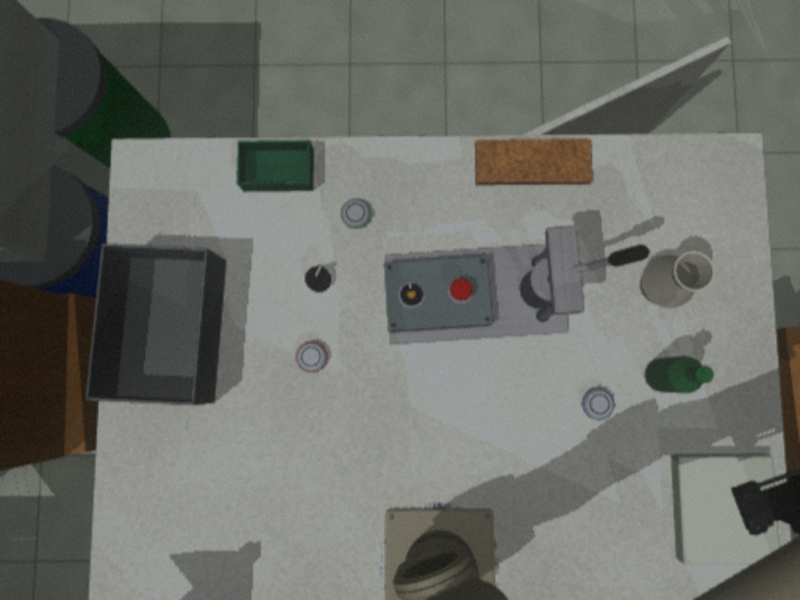

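The top view shows the plunger at about (461,290), the shaft at (411,294), and the knob with its white line at (318,279), all in 800x600 pixels. The press tower is to the right and the arm is at the lower right.

Run:
```python
from h import *
T=dict(np.load("pics/top0.npz"));S=dict(np.load("pics/scene0.npz"))
for n,im in (("top",T),("scene",S)):
    hsv=cv2.cvtColor(im["image"],cv2.COLOR_RGB2HSV)
    m=(((hsv[...,0]<8)|(hsv[...,0]>172))&(hsv[...,1]>150)&(hsv[...,2]>70)).astype(np.uint8)
    k,l,st,c=cv2.connectedComponentsWithStats(m)
    for i in range(1,k):
        if st[i,4]>20: print(n,st[i],c[i],onz(im,*c[i],.099).round(4))
    d=(im["image"].max(2)<45).astype(np.uint8)
    k,l,st,c=cv2.connectedComponentsWithStats(d)
    for i in range(1,k):
        if 40<st[i,4]<500: print(n,"dark",st[i],c[i].round(1),onz(im,*c[i],.071).round(3),onz(im,*c[i],.03).round(3))
c=T["image"][155:215,185:325]
cv2.imwrite("pics/c0.png",cv2.cvtColor(cv2.resize(c,None,fx=5.6,fy=5.6,interpolation=cv2.INTER_CUBIC),cv2.COLOR_RGB2BGR))
```

```text
top [289 179  13  13 136] [294.74264706 184.90441176] [ 0.5792 -0.05    0.099 ]
top dark [153  92  17  24  99] [157.  100.8] [0.877 0.416 0.071] [0.89  0.426 0.03 ]
top dark [390 158  25  12 178] [401.8 163.2] [ 0.653 -0.411  0.071] [ 0.661 -0.423  0.03 ]
top dark [197 172  14  14 104] [203.4 179.1] [0.605 0.253 0.071] [0.611 0.26  0.03 ]
top dark [257 183  13  12  78] [263.2 188.4] [0.572 0.054 0.071] [0.577 0.054 0.03 ]
top dark [275 340  25  13  59] [287.1 344.1] [ 0.071 -0.02   0.071] [ 0.062 -0.022  0.03 ]
top dark [257 352  36  18 289] [275.  361.3] [0.019 0.019 0.071] [0.008 0.019 0.03 ]
scene [222 185  11   8  74] [227.13513514 188.5       ] [ 0.5845 -0.0473  0.099 ]
scene dark [ 76   5  20  19 290] [85.9 14.2] [-0.898 -1.057  0.071] [-0.99  -1.096  0.03 ]
scene dark [435  17  16  38 345] [442.   35.7] [-0.827  1.039  0.071] [-0.917  1.071  0.03 ]
scene dark [246  68  22  19 322] [256.4  77. ] [-0.262  0.008  0.071] [-0.333  0.004  0.03 ]
scene dark [136 109  16  21 132] [143.7 119. ] [ 0.144 -0.46   0.071] [ 0.086 -0.479  0.03 ]
scene dark [455 134  19  42 430] [464.3 153.6] [0.264 0.888 0.071] [0.211 0.915 0.03 ]
scene dark [367 157  10  67 369] [371.6 190.3] [0.518 0.484 0.071] [0.474 0.497 0.03 ]
scene dark [305 206  14  17 128] [312.2 215.6] [0.668 0.261 0.071] [0.628 0.266 0.03 ]
scene dark [362 259   8  20  88] [365.7 269.4] [0.889 0.423 0.071] [0.857 0.434 0.03 ]
scene dark [ 40 284  27  42 374] [ 53.2 303.9] [ 1.09  -0.505  0.071] [ 1.064 -0.525  0.03 ]
scene dark [470 289  42  60 385] [485.8 322. ] [1.051 0.75  0.071] [1.024 0.772 0.03 ]
scene dark [455 313  11  17  43] [459.7 320.8] [1.054 0.675 0.071] [1.027 0.695 0.03 ]
```

View pics/c0.png

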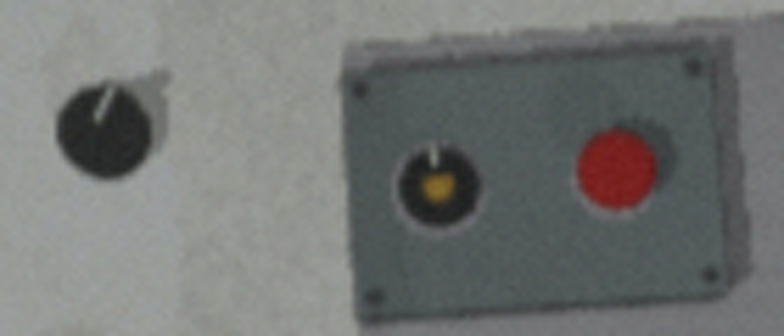

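The crop shows the shaft's flat and its white line pointing up in the image (about world +x). The knob's line points up and to the right, so its yaw is negative. Next I'll work out the way to the plunger.

Add to h.py:
```python
from scipy.spatial.transform import Rotation as Ro
def rel(p,yaw):
    """shift and turn in tool axes from measured pose to p with tool down at yaw"""
    s=bot.read_state();R0=Ro.from_euler("xyz",s["ee_rot"])
    R1=Ro.from_euler("xyz",[np.pi,0,yaw])
    return np.round(np.r_[R0.inv().apply(np.array(p)-s["eef_pos"]),(R0.inv()*R1).as_rotvec()],4)
```

Run:
```python
from h import *
T=dict(np.load("pics/top0.npz"))
print(onz(T,416,240,.02),onz(T,432,172,.21))
for p,y in (((.2,-.56,.35),.45),((.36,-.3,.36),.9),((.45,-.15,.34),1.3),((.58,-.05,.25),1.64)): print(rel(p,y))
```

```text
[ 0.39849987 -0.4621373   0.02      ] [ 0.60101967 -0.45769935  0.21      ]
[ 0.0162 -0.0304 -0.1281 -0.0012  0.     -0.1341]
[ 2.490e-01 -2.278e-01 -1.379e-01 -1.200e-03 -2.000e-04 -5.841e-01]
[ 3.812e-01 -3.424e-01 -1.178e-01 -1.100e-03 -5.000e-04 -9.841e-01]
[ 5.3580e-01 -3.9700e-01 -2.7700e-02 -1.1000e-03 -7.0000e-04 -1.3241e+00]
```

Request:
{"api": "hand_motion", "payload": {"steps": [{"dx": 0.01, "dy": -0.02, "dz": -0.06, "wz": -0.05, "aperture": 0}, {"dx": 0.02, "dy": -0.03, "dz": -0.12, "wz": -0.13, "aperture": 0}, {"dx": 0.06, "dy": -0.065, "dz": -0.135, "wz": -0.24, "aperture": 0}, {"dx": 0.1, "dy": -0.1, "dz": -0.138, "wz": -0.34, "aperture": 0}, {"dx": 0.14, "dy": -0.135, "dz": -0.138, "wz": -0.42, "aperture": 0}, {"dx": 0.18, "dy": -0.17, "dz": -0.138, "wz": -0.5, "aperture": 0}, {"dx": 0.22, "dy": -0.2, "dz": -0.138, "wz": -0.58, "aperture": 0}, {"dx": 0.25, "dy": -0.228, "dz": -0.138, "wz": -0.66, "aperture": 0}, {"dx": 0.29, "dy": -0.265, "dz": -0.13, "wz": -0.8, "aperture": 0}, {"dx": 0.33, "dy": -0.3, "dz": -0.125, "wz": -0.9, "aperture": 0}, {"dx": 0.38, "dy": -0.342, "dz": -0.12, "wz": -1.05, "aperture": 0}, {"dx": 0.42, "dy": -0.355, "dz": -0.1, "wz": -1.15, "aperture": 0}], "grip_force": 10}}

```text
time_s: 1.6
eef_pos: [0.4844, -0.1233, 0.3235]
ee_rot: [3.139, 0.001, 1.472]
force: [0.2, -1.8, -1.1]
grip_width: 0.004
finger_force: 0.0
```

Run:
```python
from h import *
print(rel((.58,-.05,.2),1.64))
```

```text
[ 0.0824  0.0876  0.1237  0.0026  0.0011 -0.1678]
```

Request:
{"api": "hand_motion", "payload": {"steps": [{"dx": 0.03, "dy": 0.03, "dz": 0.04, "wz": -0.07, "aperture": 0}, {"dx": 0.06, "dy": 0.06, "dz": 0.08, "wz": -0.14, "aperture": 0}, {"dx": 0.082, "dy": 0.087, "dz": 0.11, "wz": -0.168, "aperture": 0}, {"dx": 0.082, "dy": 0.087, "dz": 0.124, "wz": -0.168, "aperture": 0}, {"dx": 0.082, "dy": 0.087, "dz": 0.124, "wz": -0.168, "aperture": 0}]}}

```text
time_s: 2.22
eef_pos: [0.5773, -0.0543, 0.1976]
ee_rot: [-3.139, -0.0, 1.633]
force: [0.1, -0.1, 0.2]
grip_width: 0.005
finger_force: 0.0
```

Run:
```python
from h import *
im=cams.get_image("wrist");np.savez("pics/w1.npz",**im)
I=im["image"];hsv=cv2.cvtColor(I,cv2.COLOR_RGB2HSV)
m=(((hsv[...,0]<8)|(hsv[...,0]>172))&(hsv[...,1]>150)&(hsv[...,2]>60)).astype(np.uint8)
k,l,st,c=cv2.connectedComponentsWithStats(m)
for i in range(1,k):
    if st[i,4]>60: print(st[i],c[i],onz(im,*c[i],.097,True))
print(im["fx"],im["cx"],im["cy"],rel((.58,-.05,.1),1.64))
cv2.imwrite("pics/w1.png",cv2.cvtColor(cv2.resize(I,(800,600)),cv2.COLOR_RGB2BGR))
```

```text
[ 235  164   51   49 1954] [259.95445241 188.24718526] [ 0.57884288 -0.04839874  0.097     ]
297.3186396354542 257.3847298224589 195.26349363145187 [ 0.0046  0.0026  0.0988 -0.0004  0.0006 -0.0075]
```

View pics/w1.png

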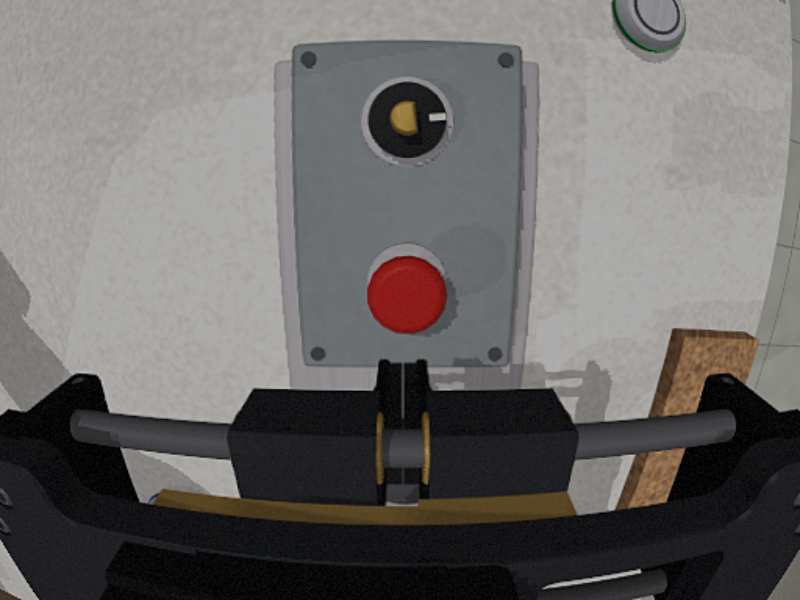

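The wrist view shows the plunger head at (407,295), and the collar and brass D-shaft at (407,119). The flat and white line point right, at (437,117), which is about world +x. I'll measure the shaft from this picture and press the plunger.

Run:
```python
from h import *
im=dict(np.load("pics/w1.npz"));I=im["image"].astype(int);x0,y0=225,45
c=I[y0:110,x0:295].max(2);
dk=(c<40).astype(np.uint8);k,l,st,ce=cv2.connectedComponentsWithStats(dk)
i=1+st[1:,4].argmax();cn,_=cv2.findContours((l==i).astype(np.uint8),0,1);h=cv2.convexHull(np.vstack(cn));e=cv2.fitEllipse(h);print(e)
C=onz(im,e[0][0]+x0,e[0][1]+y0,.071,True);print("collar",C)
w=((c>140)).astype(np.uint8);k,l,st,ce=cv2.connectedComponentsWithStats(w)
for i in range(1,k):
    if st[i,4]>6: 
        p=onz(im,ce[i][0]+x0,ce[i][1]+y0,.071,True);print(st[i],ce[i]+[x0,y0],p.round(4),np.degrees(np.arctan2(*(p-C)[[1,0]])))
b=((I[y0:110,x0:295,0]-I[y0:110,x0:295,2])>50).astype(np.uint8);v,u=np.nonzero(b);print(len(u),onz(im,u.mean()+x0,v.mean()+y0,.088,True))
P=np.array([onz(im,a+x0,b_+y0,.088,True)[:2] for a,b_ in zip(u,v)]);print(np.ptp(P,0))
```

```text
((35.26244354248047, 31.376876831054688), (47.58382034301758, 49.11339569091797), 86.44336700439453)
collar [0.5727493  0.05494344 0.071     ]
[  7   4  55  56 323] [248.75851393  70.81733746] [0.5615 0.0597 0.071 ] 156.8663596683484
[ 26  21  13  17 177] [257.8700565   74.20903955] [0.5703 0.0569 0.071 ] 140.50428558552068
[50 28 10  4 40] [279.5  74.5] [0.5909 0.0581 0.071 ] 9.908481767875962
[62 30  3  6 15] [288.13333333  77.33333333] [0.5993 0.056  0.071 ] 2.3622061998079715
279 [0.57076183 0.05473681 0.088     ]
[0.01497407 0.01883641]
```

Request:
{"api": "hand_motion", "payload": {"steps": [{"dx": 0.006, "dy": 0.0015, "dz": 0.05, "aperture": 0}, {"dx": 0.006, "dy": 0.0015, "dz": 0.09, "aperture": 0}, {"dx": 0.006, "dy": 0.0015, "dz": 0.1, "aperture": 0}, {"dx": 0.006, "dy": 0.0015, "dz": 0.106, "aperture": 0}, {"dx": 0.006, "dy": 0.0015, "dz": 0.112, "aperture": 0}, {"dx": 0.006, "dy": 0.0015, "dz": 0.114, "aperture": 0}, {"dx": 0.006, "dy": 0.0015, "dz": 0.114, "aperture": 0}]}}

```text
time_s: 3.15
eef_pos: [0.5802, -0.0485, 0.0875]
ee_rot: [3.139, 0.002, 1.633]
force: [-6.7, -1.1, 10.4]
grip_width: 0.005
finger_force: 5.1
```

Request:
{"api": "hand_motion", "payload": {"steps": [{"dz": 0.002, "aperture": 0}, {"dz": 0.003, "aperture": 0}, {"dz": 0.003, "aperture": 0}]}}

```text
time_s: 3.52
eef_pos: [0.5805, -0.0485, 0.0871]
ee_rot: [3.139, 0.003, 1.633]
force: [-19.1, -1.0, 36.1]
grip_width: 0.008
finger_force: 17.9
```

The plunger is at its stop: z holds while the force climbs to 36 N. I'll lift off and look at the knob.

Request:
{"api": "hand_motion", "payload": {"steps": [{"dz": -0.01, "aperture": 0}, {"dz": -0.05, "aperture": 0}, {"dz": -0.1, "aperture": 0.5}, {"dx": 0.04, "dy": 0.005, "dz": -0.13, "aperture": 1}, {"dx": 0.09, "dy": 0.01, "dz": -0.13, "aperture": 1}, {"dx": 0.14, "dy": 0.015, "dz": -0.13, "aperture": 1}, {"dx": 0.19, "dy": 0.02, "dz": -0.13, "aperture": 1}, {"dx": 0.22, "dy": 0.03, "dz": -0.13, "aperture": 1}, {"dx": 0.22, "dy": 0.03, "dz": -0.13, "aperture": 1}, {"dx": 0.22, "dy": 0.03, "dz": -0.13, "aperture": 1}]}}

```text
time_s: 4.78
eef_pos: [0.596, 0.1727, 0.2127]
ee_rot: [3.14, 0.001, 1.633]
force: [-0.1, -0.1, -0.4]
grip_width: 0.833
finger_force: 0.0
```

Run:
```python
from h import *
im=cams.get_image("wrist");np.savez("pics/w2.npz",**im)
cv2.imwrite("pics/w2.png",cv2.cvtColor(cv2.resize(im["image"],(800,600)),cv2.COLOR_RGB2BGR))
im=cams.get_image("top");np.savez("pics/t2.npz",**im);hsv=cv2.cvtColor(im["image"],cv2.COLOR_RGB2HSV)
m=(((hsv[...,0]<8)|(hsv[...,0]>172))&(hsv[...,1]>150)&(hsv[...,2]>70))
v,u=np.nonzero(m);print(len(u),u.mean(),v.mean())
```

```text
140 294.82142857142856 184.87142857142857
```

View pics/w2.png

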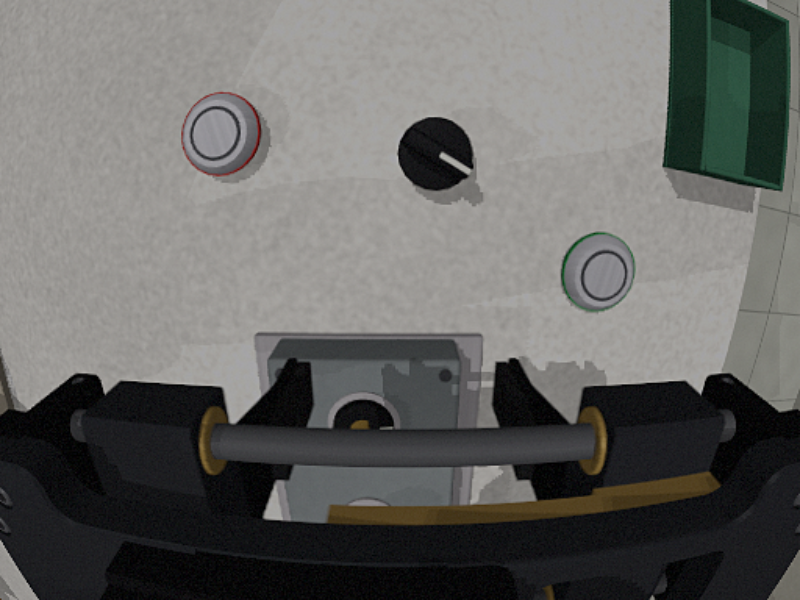

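The plunger has sprung back, since its top-view pixel is the same as before. The knob is at (435,153), with its white line running from (441,154) to (470,172). Cans sit well clear on both sides.

Run:
```python
from h import *
im=dict(np.load("pics/w2.npz"));I=im["image"].astype(int);x0,y0=245,65
c=I[y0:130,x0:315].max(2)
w=(c>130).astype(np.uint8);k,l,st,ce=cv2.connectedComponentsWithStats(w)
for i in range(1,k):
    if st[i,4]<8 or st[i,4]>300: continue
    v,u=np.nonzero(l==i)
    P=np.array([onz(im,a+x0,b+y0,.055,True)[:2] for a,b in zip(u,v)]);m=P.mean(0);d=np.linalg.svd(P-m)[2][0];d*=np.sign(d[0]);q=(P-m)@d
    print(st[i],m.round(4),"yaw",np.degrees(np.arctan2(d[1],d[0])),q.min(),q.max(),"tip",m+d*q.max(),"centre if tip 26:",m+d*(q.max()-.026))
dk=(c<50).astype(np.uint8);k,l,st,ce=cv2.connectedComponentsWithStats(dk);i=1+st[1:,4].argmax();cn,_=cv2.findContours((l==i).astype(np.uint8),0,1);e=cv2.fitEllipse(cv2.convexHull(np.vstack(cn)));print(st[i],e)
for z in (0,.015,.029): print(onz(im,e[0][0]+x0,e[0][1]+y0,z,True).round(4))
```

```text
[37 33 20 14 78] [0.6271 0.2571] yaw -27.09620669911817 -0.011939013526903538 0.011565681514121752 tip [0.63739028 0.251808  ] centre if tip 26: [0.61424397 0.26365063]
[43 61 12  4 23] [0.6327 0.2314] yaw 10.29500114565158 -0.007224660301906127 0.0047897053573666675 tip [0.6373983  0.23225636] centre if tip 26: [0.61181689 0.22760974]
[  10   10   48   47 1631] ((33.57373046875, 33.218624114990234), (45.773948669433594, 48.327110290527344), 114.70089721679688)
[0.617  0.2635 0.    ]
[0.6159 0.2632 0.015 ]
[0.6149 0.263  0.029 ]
```

Run:
```python
from h import *
print(rel((.6145,.2633,.10),2.669))
```

```text
[ 9.0100e-02  2.3900e-02  1.1220e-01  6.0000e-04  1.3000e-03 -1.0375e+00]
```

Request:
{"api": "hand_motion", "payload": {"steps": [{"dx": 0.02, "dy": 0.004, "dz": 0.02, "wz": -0.18, "aperture": 0.8}, {"dx": 0.04, "dy": 0.01, "dz": 0.04, "wz": -0.36, "aperture": 0.8}, {"dx": 0.055, "dy": 0.015, "dz": 0.06, "wz": -0.54, "aperture": 0.8}, {"dx": 0.07, "dy": 0.02, "dz": 0.08, "wz": -0.72, "aperture": 0.8}, {"dx": 0.09, "dy": 0.024, "dz": 0.1, "wz": -0.9, "aperture": 0.8}, {"dx": 0.09, "dy": 0.024, "dz": 0.112, "wz": -1.0375, "aperture": 0.8}, {"dx": 0.09, "dy": 0.024, "dz": 0.112, "wz": -1.0375, "aperture": 0.8}, {"dx": 0.09, "dy": 0.024, "dz": 0.112, "wz": -1.0375, "aperture": 0.8}], "grip_force": 40}}

```text
time_s: 5.88
eef_pos: [0.6144, 0.2641, 0.1004]
ee_rot: [3.141, 0.001, 2.667]
force: [-1.3, 0.8, 0.2]
grip_width: 0.798
finger_force: 0.0
```

Run:
```python
from h import *
print(rel((.6145,.2633,.0325),2.669))
im=cams.get_image("wrist");np.savez("pics/w3.npz",**im)
cv2.imwrite("pics/w3.png",cv2.cvtColor(cv2.resize(im["image"],(800,600)),cv2.COLOR_RGB2BGR))
```

```text
[-0.0004 -0.0007  0.0679  0.0003  0.001  -0.0024]
```

View pics/w3.png

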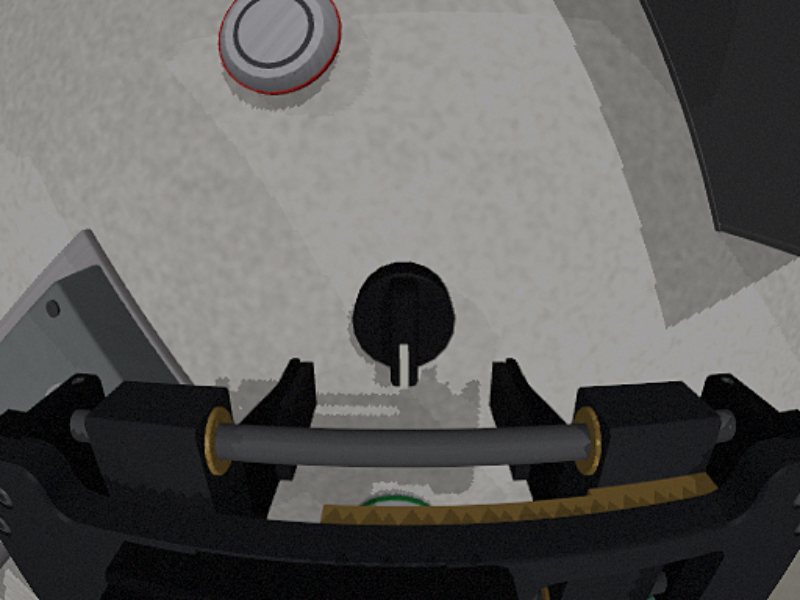

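The bar is centred between the fingers, with its line at x≈404 and running straight along the tool's x. I'll grasp it and lift.

Request:
{"api": "hand_motion", "payload": {"steps": [{"dy": -0.0005, "dz": 0.03, "aperture": 0.6}, {"dy": -0.0005, "dz": 0.055, "aperture": 0.4}, {"dy": -0.0005, "dz": 0.068, "aperture": 0.4}, {"dy": -0.0005, "dz": 0.068, "aperture": 0.4}, {"dy": -0.0005, "dz": 0.068, "aperture": 0}, {"dy": -0.0005, "dz": 0.068, "aperture": 0}, {"dy": -0.0005, "dz": 0.068, "aperture": 0}, {"dy": -0.0005, "dz": 0.068, "aperture": 0}, {"dy": -0.0005, "dz": 0.068, "aperture": 0}], "grip_force": 50}}

```text
time_s: 7.05
eef_pos: [0.6138, 0.2648, 0.032]
ee_rot: [3.141, 0.001, 2.671]
force: [-0.1, -0.9, 5.2]
grip_width: 0.155
finger_force: 50.0
```

Request:
{"api": "hand_motion", "payload": {"steps": [{"dz": -0.03, "aperture": 0}, {"dz": -0.09, "aperture": 0}, {"dz": -0.15, "aperture": 0}]}}

```text
time_s: 7.42
eef_pos: [0.613, 0.2643, 0.1826]
ee_rot: [-3.141, -0.001, 2.671]
force: [0.9, 0.8, -0.5]
grip_width: 0.156
finger_force: 50.0
```

Run:
```python
from h import *
print(rel((.660,.070,.182),np.pi+.173))
```

```text
[-1.299e-01 -1.519e-01  6.000e-04 -7.000e-04 -1.200e-03 -6.432e-01]
```

Request:
{"api": "hand_motion", "payload": {"steps": [{"dx": -0.03, "dy": -0.035, "wz": -0.15, "aperture": 0}, {"dx": -0.06, "dy": -0.07, "wz": -0.3, "aperture": 0}, {"dx": -0.09, "dy": -0.105, "wz": -0.45, "aperture": 0}, {"dx": -0.12, "dy": -0.14, "wz": -0.6, "aperture": 0}, {"dx": -0.13, "dy": -0.152, "wz": -0.643, "aperture": 0}, {"dx": -0.13, "dy": -0.152, "wz": -0.643, "aperture": 0}, {"dx": -0.13, "dy": -0.152, "wz": -0.643, "aperture": 0}, {"dx": -0.13, "dy": -0.152, "wz": -0.643, "aperture": 0}]}}

```text
time_s: 8.43
eef_pos: [0.6601, 0.0719, 0.1817]
ee_rot: [3.141, 0.0, -2.967]
force: [0.4, 0.7, -0.7]
grip_width: 0.156
finger_force: 50.0
```

Run:
```python
from h import *
im=cams.get_image("wrist");np.savez("pics/w4.npz",**im)
cv2.imwrite("pics/w4.png",cv2.cvtColor(cv2.resize(im["image"],(800,600)),cv2.COLOR_RGB2BGR))
```

```text
(no output)
```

View pics/w4.png

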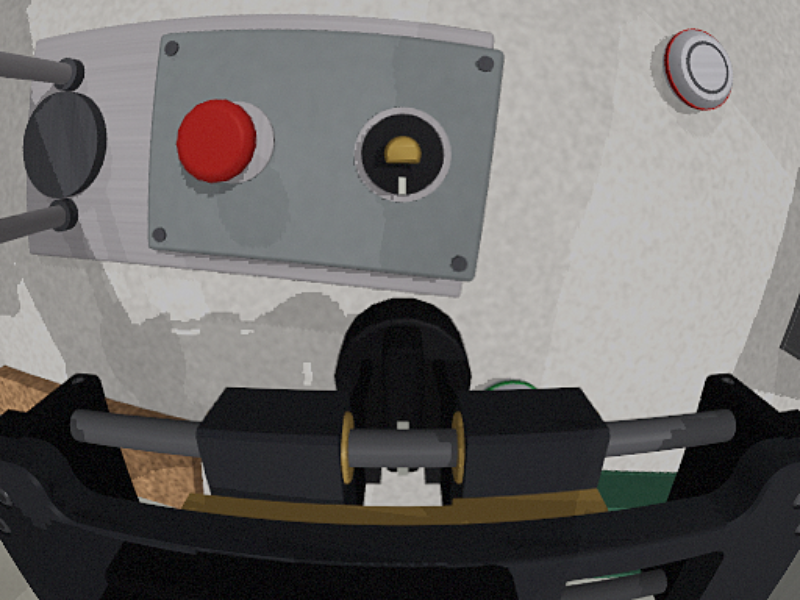

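The wrist view shows the collar at (403,153), with its line pointing straight down the image at x≈402, so the yaw already matches. The gripped knob is centred at x≈402, and the front of its skirt is at row 298. Next I'll measure the collar and the knob in the same picture.

Run:
```python
from h import *
im=dict(np.load("pics/w4.npz"));I=im["image"].astype(int)
s=bot.read_state();R0=Ro.from_euler("xyz",s["ee_rot"]);p0=s["eef_pos"]
tl=lambda P:R0.inv().apply(np.array(P)-p0).round(4)
print("cam in tool",tl(ray(im,0,0,True)[0]))
def dark(x0,x1,y0,y1,z,th=45):
    c=I[y0:y1,x0:x1].max(2);k,l,st,ce=cv2.connectedComponentsWithStats((c<th).astype(np.uint8));i=1+st[1:,4].argmax()
    cn,_=cv2.findContours((l==i).astype(np.uint8),0,1);h=cv2.convexHull(np.vstack(cn))[:,0]+[x0,y0]
    return h
h=dark(225,295,65,132,.071)
P=np.array([onz(im,*q,.071,True)[:2] for q in h]).astype(np.float32)
(c,r)=cv2.minEnclosingCircle(P);e=cv2.fitEllipse(P);C=np.r_[e[0],.071];print("collar",c,r,e,tl(C))
c=I[105:130,245:270].max(2);v,u=np.nonzero(c>120);m=(u<20)
L=onz(im,u.mean()+245,v.mean()+105,.071,True);print(len(u),u.std(),v.std(),"line",L,np.degrees(np.arctan2(*(L-C)[[1,0]])),tl(L))
h=dark(205,310,185,246,0,40)
zk=p0[2]-.0325
for z in (zk,zk+.029):
    Q=np.array([tl(onz(im,*q,z,True))[:2] for q in h if q[1]<225]);A=np.c_[2*Q,np.ones(len(Q))];x=np.linalg.lstsq(A,(Q**2).sum(1),rcond=None)[0]
    print("skirt z",z,"centre tool",x[:2],"r",np.sqrt(x[2]+x[:2]@x[:2]),"max x",Q[:,0].max(),"y",Q[:,1].min(),Q[:,1].max())
c=I[265:305,240:275].max(2);v,u=np.nonzero(c>120);print(len(u), (u+240).mean() if len(u) else 0)
print("yaw tool",Ro.from_euler("xyz",s["ee_rot"]).as_euler("xyz",degrees=True))
```

```text
cam in tool [ 0.0851 -0.0007 -0.1625]
collar (0.5726081132888794, 0.05529065802693367) 0.02366703189909458 ((0.5726496577262878, 0.05521118640899658), (0.04667980968952179, 0.04703877121210098), 127.9321517944336) [ 0.0891 -0.001   0.1107]
160 6.251371724469759 4.5145424740498346 line [0.59550796 0.05992452 0.071     ] 11.650966844285914 [ 0.0657 -0.0004  0.1107]
skirt z 0.14918735853217588 centre tool [-0.00178396 -0.00086483] r 0.02765592635194082 max x 0.0254 y -0.0274 0.0244
skirt z 0.17818735853217588 centre tool [ 0.01119998 -0.00085223] r 0.023485951793235326 max x 0.0343 y -0.0234 0.0206
158 257.30379746835445
yaw tool [ 1.79996508e+02  8.30819638e-03 -1.70017497e+02]
```

Request:
{"api": "hand_motion", "payload": {"steps": [{"dx": 0.04, "aperture": 0}, {"dx": 0.08, "dz": 0.01, "aperture": 0}, {"dx": 0.0907, "dz": 0.03, "aperture": 0}, {"dx": 0.0907, "dz": 0.05, "aperture": 0}, {"dx": 0.0907, "dz": 0.057, "aperture": 0}, {"dx": 0.0907, "dz": 0.057, "aperture": 0}, {"dx": 0.0907, "dz": 0.057, "aperture": 0}], "grip_force": 60}}

```text
time_s: 9.35
eef_pos: [0.5718, 0.0552, 0.1251]
ee_rot: [3.141, 0.001, -2.969]
force: [0.5, 0.8, -0.2]
grip_width: 0.155
finger_force: 60.0
```

Request:
{"api": "hand_motion", "payload": {"steps": [{"dz": 0.003, "aperture": 0}, {"dz": 0.006, "aperture": 0}, {"dz": 0.009, "aperture": 0}, {"dz": 0.011, "aperture": 0}, {"dz": 0.011, "aperture": 0}]}}

```text
time_s: 9.98
eef_pos: [0.5712, 0.055, 0.1134]
ee_rot: [3.141, 0.0, -2.969]
force: [0.7, 2.2, -1.5]
grip_width: 0.156
finger_force: 60.0
```

It has entered with almost no force, 7 mm below the shaft top. I'll carry on to home.

Request:
{"api": "hand_motion", "payload": {"steps": [{"dz": 0.004, "aperture": 0}, {"dz": 0.008, "aperture": 0}, {"dz": 0.012, "aperture": 0}, {"dz": 0.015, "aperture": 0}, {"dz": 0.017, "aperture": 0}, {"dz": 0.018, "aperture": 0}, {"dz": 0.018, "aperture": 0}]}}

```text
time_s: 10.85
eef_pos: [0.5714, 0.0551, 0.0962]
ee_rot: [-3.142, 0.001, -2.969]
force: [-1.1, 2.7, 7.8]
grip_width: 0.153
finger_force: 60.0
```

Request:
{"api": "hand_motion", "payload": {"steps": [{"dz": 0.001, "aperture": 0}, {"dz": 0.002, "aperture": 0}, {"dz": 0.002, "aperture": 0}, {"dz": 0.002, "aperture": 0}]}}

```text
time_s: 11.35
eef_pos: [0.5716, 0.0551, 0.0958]
ee_rot: [-3.141, 0.001, -2.969]
force: [-8.1, 1.0, 24.9]
grip_width: 0.157
finger_force: 60.0
```

Now I'll check that the knob hasn't slipped in the fingers, by comparing the skirt's contour in the wrist image before and after.

Run:
```python
from h import *
im=cams.get_image("wrist");np.savez("pics/w5.npz",**im)
cv2.imwrite("pics/w5.png",cv2.cvtColor(cv2.resize(im["image"],(800,600)),cv2.COLOR_RGB2BGR))
for n in ("w4","w5"):
    I=dict(np.load("pics/%s.npz"%n))["image"].astype(int)
    print(n,[next((r for r in range(175,240) if I[r:r+4,c].max()<45),0) for c in (245,251,257,263,269)], I[255:305:2,257].max(1).tolist())
print(bot.read_state()["force"],bot.read_state()["eef_pos"])
```

```text
w4 [193, 191, 191, 191, 193] [26, 25, 15, 20, 19, 26, 18, 51, 146, 150, 26, 52, 60, 68, 72, 76, 79, 87, 87, 79, 84, 71, 136, 145, 140]
w5 [193, 191, 191, 191, 192] [17, 22, 17, 29, 16, 23, 20, 25, 152, 155, 25, 55, 64, 70, 71, 83, 87, 90, 84, 84, 79, 74, 135, 146, 144]
[-8.51060892  1.18798621 24.95499323] [0.57165621 0.05514943 0.09583462]
```

View pics/w5.png

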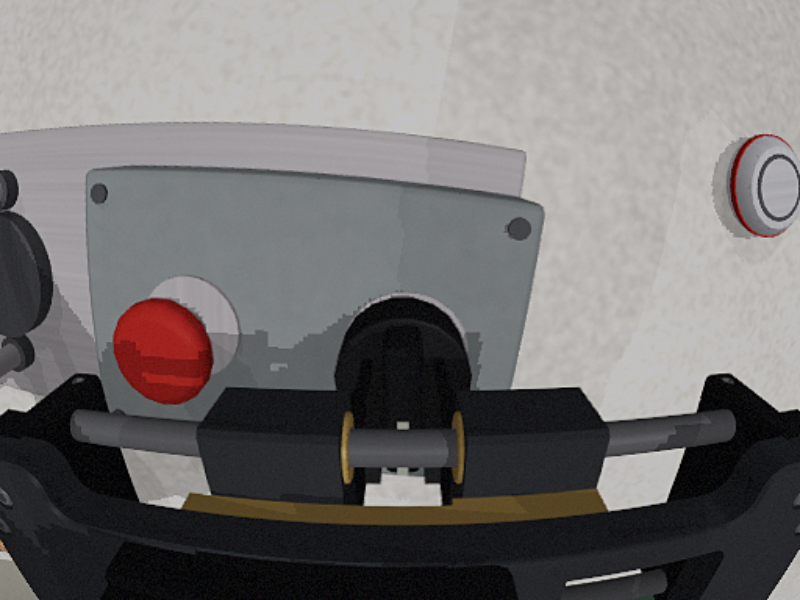

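The skirt contour is unchanged in the hand, so the knob hasn't slipped. Its underside is at about 0.064 m, which is home, with a steady 25 N pressing down. Handing in.

```bash
python3 -c "
from plant import bot, cams
print(bot.finish_job())"
```

```text
the job is handed in; nothing more can be done
None
```

I pushed the plunger to its stop and it sprang back up, then fitted the knob onto the D-shaft with the flats matched; it is home and still held down at about 25 N, and the job was handed in at about 11.4 s of the 51 s allowed.

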